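Line up the tumblers at the water station

TASK

Line up the four upside-down tumblers on the wooden board's four coasters in order of height: the tallest on the coaster nearest the water jug, then shorter and shorter, the shortest on the coaster farthest from the jug. Set each one down, still upside down, in the middle of its coaster without dropping or toppling any, and leave the jug and the tin where they stand.

Things in the scene. Friction and masses are not known exactly. Their poses are not given: they have to be found in the camera images.
- tumbler_a: the tallest of four pale green ribbed clear-plastic tumblers standing upside down: 145 mm tall, 66 mm across the rim (below), tapering evenly to 53 mm across the flat closed foot (on top). Loose, 60 to 200 g, starts on a 3 mm thick grey mat. Origin at the centre of the rim plane, i.e. its underside as it stands; z points up to the foot.
- tumbler_b: the second tallest of four pale green ribbed clear-plastic tumblers standing upside down: 120 mm tall, 62 mm across the rim (below), tapering evenly to 50 mm across the flat closed foot (on top). Loose, 60 to 200 g, starts on a 3 mm thick grey mat. Origin at the centre of the rim plane, i.e. its underside as it stands; z points up to the foot.
- tumbler_c: the third tallest of four pale green ribbed clear-plastic tumblers standing upside down: 95 mm tall, 58 mm across the rim (below), tapering evenly to 47 mm across the flat closed foot (on top). Loose, 60 to 200 g, starts on a 3 mm thick grey mat. Origin at the centre of the rim plane, i.e. its underside as it stands; z points up to the foot.
- tumbler_d: the shortest of four pale green ribbed clear-plastic tumblers standing upside down: 70 mm tall, 54 mm across the rim (below), tapering evenly to 44 mm across the flat closed foot (on top). Loose, 60 to 200 g, starts on a 3 mm thick grey mat. Origin at the centre of the rim plane, i.e. its underside as it stands; z points up to the foot.
- coaster_1: round cork coaster, 78 mm across and 4 mm thick, number 1 of four in a straight row 90 mm apart along the wooden board, counted from the board's -y end (the robot's right). Fixed to the board, which is 90 x 400 mm, 12 mm thick and fixed to the table. Origin at the centre of the coaster's underside, so the surface to stand on is 4 mm above it (16 mm above the table). Its y axis runs along the row towards the higher numbers, x across the row away from the robot.
- coaster_2: round cork coaster, 78 mm across and 4 mm thick, number 2 of four in a straight row 90 mm apart along the wooden board, counted from the board's -y end (the robot's right). Fixed to the board, which is 90 x 400 mm, 12 mm thick and fixed to the table. Origin at the centre of the coaster's underside, so the surface to stand on is 4 mm above it (16 mm above the table). Its y axis runs along the row towards the higher numbers, x across the row away from the robot.
- coaster_3: round cork coaster, 78 mm across and 4 mm thick, number 3 of four in a straight row 90 mm apart along the wooden board, counted from the board's -y end (the robot's right). Fixed to the board, which is 90 x 400 mm, 12 mm thick and fixed to the table. Origin at the centre of the coaster's underside, so the surface to stand on is 4 mm above it (16 mm above the table). Its y axis runs along the row towards the higher numbers, x across the row away from the robot.
- coaster_4: round cork coaster, 78 mm across and 4 mm thick, number 4 of four in a straight row 90 mm apart along the wooden board, counted from the board's -y end (the robot's right). Fixed to the board, which is 90 x 400 mm, 12 mm thick and fixed to the table. Origin at the centre of the coaster's underside, so the surface to stand on is 4 mm above it (16 mm above the table). Its y axis runs along the row towards the higher numbers, x across the row away from the robot.
- jug: clear square water jug with white lid and handle, 90 x 90 mm, 191 mm tall, stands loose on the table just past one end of the board (either end; the tin is at the other), about 170 mm beyond the last coaster along the row and 30 mm to the far side of it. Tells which end of the row is the tall end. Origin at the centre of its underside; handle towards its +x, away from the robot. Not to be moved.
- tin: grey metal lidded tin, 84 mm across, 118 mm tall with its knob, stands loose on the table past the board's other end, placed as the jug is. Origin at the centre of its underside. Not to be moved.
Mind the look-alikes: they are no part of the job. Leave any blue look-alike of the tumbler_c alone. Leave any orange look-alike of the tumbler_a alone.

How it is judged:
At the end, for the whole second after the job is handed in: Each tumbler stands upside down (lean under 0.08 rad) and at rest on the coaster of its rank, tallest nearest the jug, within 14 mm of the coaster's centre, its underside within 4 mm of the coaster's surface (((horizontal distance between jug and coaster_1 below 0.3 m and horizontal distance between tumbler_a and coaster_1 below 0.014 m and z of tumbler_a in the frame of coaster_1 below 0.008 m and horizontal distance between tumbler_b and coaster_2 below 0.014 m and z of tumbler_b in the frame of coaster_2 below 0.008 m and horizontal distance between tumbler_c and coaster_3 below 0.014 m and z of tumbler_c in the frame of coaster_3 below 0.008 m and horizontal distance between tumbler_d and coaster_4 below 0.014 m and z of tumbler_d in the frame of coaster_4 below 0.008 m) or (horizontal distance between jug and coaster_4 below 0.3 m and horizontal distance between tumbler_a and coaster_4 below 0.014 m and z of tumbler_a in the frame of coaster_4 below 0.008 m and horizontal distance between tumbler_b and coaster_3 below 0.014 m and z of tumbler_b in the frame of coaster_3 below 0.008 m and horizontal distance between tumbler_c and coaster_2 below 0.014 m and z of tumbler_c in the frame of coaster_2 below 0.008 m and horizontal distance between tumbler_d and coaster_1 below 0.014 m and z of tumbler_d in the frame of coaster_1 below 0.008 m)) and angle between each of tumbler_a, tumbler_b, tumbler_c, tumbler_d's own z axis and vertical below 0.08 rad and linear speed of each of tumbler_a, tumbler_b, tumbler_c, tumbler_d below 0.02 m/s); the robot touches nothing.
It fails at once if the jug or the tin is pushed from its place (more than 20 mm) (distance of any of jug, tin from where it was at the start of the episode above 0.02 m).
It fails at once if a tumbler is tipped over (leans more than 0.6 rad) (angle between any of tumbler_a, tumbler_b, tumbler_c, tumbler_d's own z axis and vertical above 0.6 rad).
It fails at once if a tumbler is dropped or thrown (moves faster than 0.6 m/s with no finger on it, a fall of about 20 mm) ((contact force between the fingers and tumbler_a below 0.02 N and linear speed of tumbler_a above 0.6 m/s) or (contact force between the fingers and tumbler_b below 0.02 N and linear speed of tumbler_b above 0.6 m/s) or (contact force between the fingers and tumbler_c below 0.02 N and linear speed of tumbler_c above 0.6 m/s) or (contact force between the fingers and tumbler_d below 0.02 N and linear speed of tumbler_d above 0.6 m/s)).
It also fails if it takes over 109 s, if anything falls off the work surface, if the arm or the gripper's body presses on something with over 40 N, if the wrist force passes 120 N, or if a joint passes its speed limit or range.

ROBOT

A 6-joint arm with a two-finger parallel gripper is mounted at the origin on the work surface. World frame = base frame: x ahead of the robot, y to its left, z up, the work surface at z = 0. Lengths are in m, angles in rad, forces in N, time in s.
With the tool pointing down it reaches from about 0.425 to 0.925 m from the base axis. Payload 12.5 kg.
Tool frame: the origin (TCP) lies at the very end of the fingers, on their centre line; the grasp point (between the pads) lies 19 mm behind it; z points along the fingers, y is the line along which they close (so a half turn about z gives the same grasp; the last joint's range is limited). The gripper opens to 85 mm and grips with 20 to 120 N. Pads are 22 mm wide; open, the fingers measure 114 mm over their backs; the gripper's body (76 mm by 85 mm) begins 54 mm behind the grasp point. The pads swing forward as they close: fully open they stand 13 mm farther back than shut.
Start: joints at [1.029, 0.491, 1.559, -0, 1.092, -0.106], TCP at [0.264, 0.567, 0.231] pointing down, gripper open.
Joint ranges: [-3.1, 3.1], [-0.84, 2.19], [0.05, 2.79], [-1.13, 4.28], [0.06, 2.93], [-2.69, 2.69]. Speed limits (rad/s): [2.22, 2.22, 2.79, 3.14, 3.14, 3.14].

INTERFACE

Orientations are given as a unit quaternion [x, y, z, w].
In Python, from cell import r, imaging, ticket gives the robot as it stands.
- The arm moves only by the tool carry_out, never from a script. Its argument "steps" is a list of rows, each a list of 5 numbers: the closure, from 0 (fully open) to 1 (shut), then the shift along the tool's x, y, z in m, then the turn about the tool's z in rad. In form: [[hand, tx, ty, tz, roll], ...]. A call has 1 to 8 rows; each row is the pose to reach, as a shift and turn from the pose commanded when the call began, along the tool's axes at that moment; what a row does not reach only later rows make up. A row lasts 1/12 s, in which the tool goes at most 41.7 mm and 7.16 degrees, less where a joint would pass 70% of its speed; a pose out of reach is approached as far as the arm can. A call with a gripper value outside its range is refused whole. The fingers move at their own pace and stop on an object; "squeeze" is the grip in N (left out, the last holds). Time passes only in rows, so rows that repeat a pose let the fingers close. It gives the time, the measured TCP pose, the force, the opening and the grip force at its end, in the units of the state.
- r.state(): the state, without advancing time (a new reading comes with each control period).
- imaging.snapshot(name): name is "scene" or "top" or "wrist"; returns (picture, depth): 420x560x3 uint8, blue, green, red; 420x560 float32, m along the optical axis (not along the pixel's ray), 0 where there is no reading.
- imaging.camera_model(name): a dict with "fx", "fy", "cx", "cy" (pixels), "R" (3x3) and "t" (3): a world point X has camera coordinates R X + t; the wrist camera has in their place "T_tool_cam" (4x4, takes a point from camera to tool coordinates, whose origin is the TCP and whose axes are the flange's). Camera axes: x right, y down, z forward; pixel columns grow to the right and rows downward; lengths in m; the calibration is good to about 2 mm. A picture is of the moment at which its call begins: read the wrist's pose just before it. camera_model takes no time and is no camera call.
- ticket.sign_off(): hands the job in; it is judged then, once.
Trained networks look in the newest picture that a camera, given by its name, has taken for a name from the list of things; names that differ only in an ending like _2 or _b are one class to them, and where a whole thing is asked for, a point or a joint stands for the part that bears it (a point fixed in the world has none). Each returns a list of dicts, best first, with "confidence" (0 to 1); they miss things now and then, are a little off and sometimes report something else, mostly with a low value. They report only what shows in the picture. A call takes as long as a camera call. They do not tell look-alikes from the thing itself.
- imaging.look_for(target, camera): "point" ([row, column] in pixels, amid what is visible of it).
- imaging.trace(target, camera): "region" (420x560 bool, what is visible of it) and "point" ([row, column] in pixels, amid what is visible of it).
- imaging.pinpoint(target, camera): "point" ([row, column] in pixels: a listed point, or the origin of a listed thing).
The state is a dict: "time": time; "joints": joint angles; "qvel": joint speeds; "joint_torque": joint torques, N m; "tool_pos": TCP position; "tool_rot": TCP orientation; "ft_force": force on the tool from outside, world axes, zero at the start; "moment": the same for the moment, N m; "finger_gap": finger opening in m; "grasp_force": force on a finger pad.
Only numpy, scipy, OpenCV 4.12 (cv2) and the standard library are available. Lean on these libraries where they do the work, as an engineer would, in place of code of your own. Each camera call takes 0.05 s, during which the arm holds its last target. There are 200 camera calls.

## Working session

There is one attempt and no reset: what is moved stays moved. The work goes in short steps, Python scripts to look and compute and a tool call to move; the robot and the scene stay as the last step left them, time stands still between calls to the robot, and variables do not carry over. Pictures are saved under pics/ and viewed, at most 14 in all, crops included, and the job is handed in when it is done.

Besides the shell and the picture viewer there is one more tool, called after "Call:" as name([rows], argument=value, ...), one row to a line, values as JSON. carry_out: Moves the arm, as the interface text tells. Its arguments: {"type":"object","properties":{"steps":{"type":"array"},"squeeze":{"type":"number"}},"required":["steps"]}

```bash
mkdir -p pics
python3 - <<'E'
from cell import r,imaging,ticket
import cv2,numpy as np
s=r.state();print(s['time'],s['tool_pos'],s['tool_rot'],s['finger_gap'])
for c in ['scene','top']:
    p,d=imaging.snapshot(c);cv2.imwrite(f'pics/{c}.png',p);np.save(f'{c}_d.npy',d)
    m=imaging.camera_model(c);print(c,{k:np.round(v,3).tolist() for k,v in m.items()})
    for t in ['tumbler_a','coaster_1','jug','tin']:
        print(t,[(np.round(x['point']).tolist(),round(x['confidence'],2)) for x in imaging.pinpoint(t,c)])
print(imaging.camera_model('wrist'))
E
```

```text
0.0 [0.26369521 0.56641016 0.23072489] [ 2.16181269e-01  9.76353088e-01 -5.21764758e-04 -1.87121746e-04] 0.08541825513548758
scene {'fx': 446.497, 'fy': 446.497, 'cx': 271.562, 'cy': 213.671, 'R': [[-0.819, 0.574, -0.006], [0.32, 0.448, -0.835], [-0.476, -0.686, -0.551]], 't': [0.415, -0.141, 1.489]}
tumbler_a [([225.0, 299.0], 0.88), ([249.0, 330.0], 0.77), ([235.0, 371.0], 0.74), ([190.0, 300.0], 0.68), ([204.0, 280.0], 0.64), ([188.0, 251.0], 0.64)]
coaster_1 [([222.0, 222.0], 0.94), ([205.0, 214.0], 0.8), ([258.0, 257.0], 0.48)]
jug [([312.0, 275.0], 0.85)]
tin [([188.0, 186.0], 0.82)]
top {'fx': 425.418, 'fy': 425.418, 'cx': 282.189, 'cy': 208.077, 'R': [[0.119, -0.993, -0.001], [-0.97, -0.116, -0.214], [0.212, 0.026, -0.977]], 't': [-0.039, 0.531, 0.86]}
tumbler_a [([259.0, 374.0], 0.94), ([239.0, 207.0], 0.92), ([297.0, 186.0], 0.83), ([253.0, 317.0], 0.82), ([308.0, 332.0], 0.72)]
coaster_1 [([160.0, 246.0], 0.93), ([178.0, 319.0], 0.89), ([169.0, 283.0], 0.87), ([185.0, 356.0], 0.62), ([132.0, 179.0], 0.33)]
jug [([132.0, 184.0], 0.83)]
tin [([196.0, 437.0], 0.64)]
{'fx': 301.8258090870643, 'fy': 301.8258090870643, 'cx': 282.63453109288747, 'cy': 210.9491276746812, 'T_tool_cam': array([[ 7.20836575e-04, -9.64463012e-01, -2.64216917e-01,
         6.63612466e-02],
       [ 9.99998994e-01,  3.72458240e-04,  1.36862415e-03,
         5.87900039e-04],
       [-1.22157761e-03, -2.64217638e-01,  9.64462310e-01,
        -1.42984586e-01],
       [ 0.00000000e+00,  0.00000000e+00,  0.00000000e+00,
         1.00000000e+00]])}
```

View pics/scene.png

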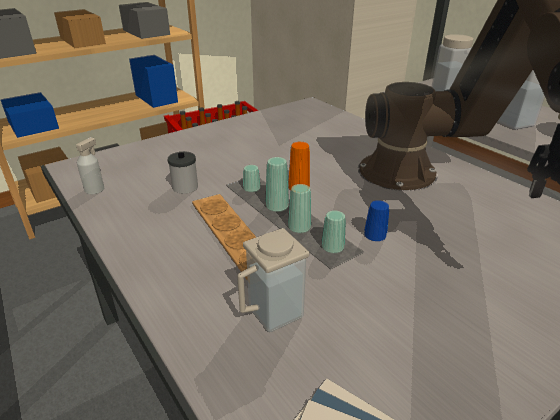

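View pics/top.png

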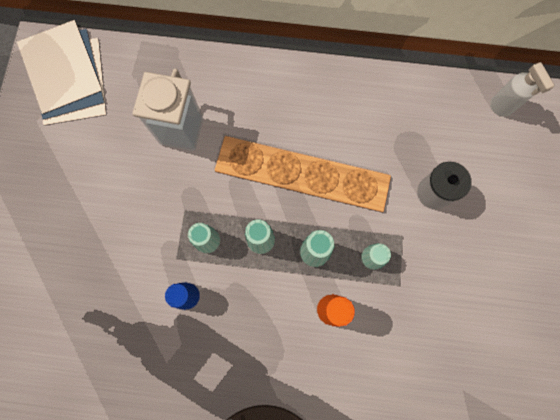

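The green tumblers in the top view are at (200,235), (259,233), (319,245) and (377,257). The blue look-alike at (182,296) and the orange one at (336,310) stand off the mat, so they are out. The jug at (168,110) is at the left, +y end. Next I'll fit projected cones to the green silhouettes and the row to the coasters.

```bash
cat > h.py <<'E'
import numpy as np,cv2
from cell import r,imaging,ticket
from scipy.spatial.transform import Rotation as Ro
from scipy.optimize import minimize
DIM={'a':(.145,.066,.053),'b':(.120,.062,.050),'c':(.095,.058,.047),'d':(.070,.054,.044)}
def cam(c):
    m=imaging.camera_model(c)
    if 'R' not in m:
        s=r.state();T=np.eye(4);T[:3,:3]=Ro.from_quat(s['tool_rot']).as_matrix();T[:3,3]=s['tool_pos']
        I=np.linalg.inv(T@m['T_tool_cam']);m['R'],m['t']=I[:3,:3],I[:3,3]
    return m
def proj(m,P):
    c=np.asarray(P)@np.array(m['R']).T+m['t'];return c[:,:2]/c[:,2:]*[m['fx'],m['fy']]+[m['cx'],m['cy']]
def back(m,uv,z):
    d=np.array(m['R']).T@[(uv[0]-m['cx'])/m['fx'],(uv[1]-m['cy'])/m['fy'],1];o=-np.array(m['R']).T@m['t']
    return o+d*(z-o[2])/d[2]
def green(p):
    h=cv2.cvtColor(p,cv2.COLOR_BGR2HSV)
    return cv2.morphologyEx(cv2.inRange(h,(60,45,60),(95,255,255)),cv2.MORPH_CLOSE,np.ones((3,3)))
A=np.linspace(0,2*np.pi,40,False);C=np.c_[np.cos(A),np.sin(A)]
def sil(m,xy,k,z0,S=8):
    H,D,F=DIM[k];P=np.r_[np.c_[C*D/2+xy,np.full(40,z0)],np.c_[C*F/2+xy,np.full(40,z0+H)]]
    im=np.zeros((420,560),np.uint8);h=cv2.convexHull(np.round(proj(m,P)*16).astype(np.int32))
    cv2.fillConvexPoly(im,h,255,cv2.LINE_AA,4);return im/255.
def fit(ms,masks,xy,k,z0):
    def f(q):
        e=0
        for m,M in zip(ms,masks):
            s=sil(m,q,k,z0);e+=1-np.minimum(s,M).sum()/np.maximum(s,M).sum()
        return e/len(ms)
    o=minimize(f,xy,method='Nelder-Mead',options=dict(initial_simplex=np.array(xy)+[[0,0],[.01,0],[0,.01]],xatol=2e-4,fatol=1e-4));return o.x,o.fun
E
python3 - <<'E'
from h import *
m=cam('top');p=cv2.imread('pics/top.png');G=green(p)
n,L,st,ce=cv2.connectedComponentsWithStats(G)
for i in range(1,n):
    if st[i,4]<200: continue
    M=(L==i)*1.;out=[]
    for k in DIM:
        x,e=fit([m],[M],back(m,ce[i],.05)[:2],k,.003);out.append((round(e,3),k,x.round(4).tolist()))
    print(ce[i].round(),st[i,4],sorted(out)[:2])
ms=cam('scene');Gs=green(cv2.imread('pics/scene.png'))
n,L,st,ce=cv2.connectedComponentsWithStats(Gs)
print([(ce[i].round().tolist(),int(st[i,4])) for i in range(1,n) if st[i,4]>100])
imaging.snapshot('top')
cs=[x for x in imaging.trace('coaster_1','top') if x['confidence']>.5]
for x in cs: print('coaster',x['confidence'],back(m,np.argwhere(x['region']).mean(0)[::-1],.016).round(4),x['region'].sum())
for t,z in [('jug',0),('tin',0)]:
    x=imaging.pinpoint(t,'top')[0];print(t,back(m,x['point'][::-1],0).round(3))
# the board, by colour
h=cv2.cvtColor(p,cv2.COLOR_BGR2HSV);b=cv2.inRange(h,(8,110,80),(25,255,255))
b[:, :200]=0;b[220:]=0;b=cv2.morphologyEx(b,cv2.MORPH_OPEN,np.ones((3,3)))
cn=max(cv2.findContours(b,0,2)[0],key=cv2.contourArea)
P=np.array([back(m,q[0],.012)[:2] for q in cn],np.float32);print(cv2.minAreaRect(P))
E
```

```text
[259. 234.] 447 [(np.float64(0.418), 'c', [0.4672, 0.066]), (np.float64(0.437), 'd', [0.4714, 0.0662])]
[204. 237.] 464 [(np.float64(0.304), 'd', [0.4512, 0.1871]), (np.float64(0.411), 'c', [0.4483, 0.1818])]
[319. 245.] 516 [(np.float64(0.45), 'b', [0.4555, -0.0592]), (np.float64(0.457), 'd', [0.4753, -0.0713])]
[377. 256.] 312 [(np.float64(0.519), 'd', [0.4569, -0.1897]), (np.float64(0.614), 'c', [0.4512, -0.1805])]
[([287.0, 196.0], 1931), ([251.0, 178.0], 391), ([334.0, 232.0], 813)]
coaster 0.87 [ 0.6232 -0.0557  0.016 ] 900
coaster 0.78 [0.6457 0.1218 0.016 ] 817
jug [0.702 0.29  0.   ]
tin [ 0.627 -0.319  0.   ]
((0.6291995048522949, -0.010362133383750916), (0.39874067902565, 0.09100540727376938), 82.68482208251953)
```

Run:
```python
from h import *
mt,ms=cam('top'),cam('scene')
R={}
for c in ['top','scene']:
    imaging.snapshot(c);R[c]=[x for x in imaging.trace('tumbler_a',c) if x['confidence']>.3]
    print(c,[(np.round(x['point']).tolist(),int(x['region'].sum()),round(x['confidence'],2)) for x in R[c]])
for x in R['top']:
    M=x['region']*1.;out=[]
    for k in DIM:
        q,e=fit([mt],[M],back(mt,x['point'][::-1],.05)[:2],k,.003)
        S=sil(ms,q,k,.003)
        e2,j=min((1-np.minimum(S,y['region']).sum()/np.maximum(S,y['region']).sum(),j) for j,y in enumerate(R['scene']))
        q2,e3=fit([mt,ms],[M,R['scene'][j]['region']*1.],q,k,.003)
        out.append((round(e3,3),k,q.round(4).tolist(),round(e,3),q2.round(4).tolist(),j,round(e2,3)))
    print(np.round(x['point']),*sorted(out)[:2],sep='\n   ')
```

```text
top [([239.0, 258.0], 773, 0.9), ([239.0, 206.0], 667, 0.74), ([299.0, 180.0], 807, 0.73), ([247.0, 318.0], 913, 0.7), ([312.0, 336.0], 979, 0.67), ([258.0, 378.0], 569, 0.6)]
scene [([178.0, 249.0], 388, 0.91), ([219.0, 376.0], 843, 0.77), ([182.0, 280.0], 1082, 0.75), ([165.0, 300.0], 860, 0.7), ([208.0, 298.0], 1030, 0.67), ([233.0, 332.0], 848, 0.64)]
[239. 258.]
   (np.float64(0.084), 'b', [0.4629, 0.0647], np.float64(0.095), [0.4625, 0.0647], 4, np.float64(0.076))
   (np.float64(0.166), 'c', [0.4662, 0.0658], np.float64(0.095), [0.4643, 0.0654], 4, np.float64(0.257))
[239. 206.]
   (np.float64(0.139), 'c', [0.4491, 0.182], np.float64(0.155), [0.4485, 0.1859], 5, np.float64(0.184))
   (np.float64(0.186), 'd', [0.4518, 0.1873], np.float64(0.075), [0.4507, 0.1873], 5, np.float64(0.304))
[299. 180.]
   (np.float64(0.092), 'c', [0.3237, 0.2099], np.float64(0.069), [0.3228, 0.2116], 1, np.float64(0.149))
   (np.float64(0.209), 'd', [0.323, 0.215], np.float64(0.159), [0.3217, 0.2127], 1, np.float64(0.275))
[247. 318.]
   (np.float64(0.106), 'a', [0.4522, -0.058], np.float64(0.097), [0.4506, -0.0578], 2, np.float64(0.134))
   (np.float64(0.169), 'b', [0.455, -0.0596], np.float64(0.078), [0.4527, -0.058], 2, np.float64(0.297))
[312. 336.]
   (np.float64(0.147), 'a', [0.3313, -0.1081], np.float64(0.073), [0.3306, -0.1071], 3, np.float64(0.231))
   (np.float64(0.202), 'b', [0.3317, -0.1111], np.float64(0.094), [0.3297, -0.1106], 3, np.float64(0.333))
[258. 378.]
   (np.float64(0.151), 'd', [0.4563, -0.1909], np.float64(0.124), [0.4543, -0.1879], 0, np.float64(0.229))
   (np.float64(0.347), 'c', [0.4502, -0.1805], np.float64(0.296), [0.4531, -0.1848], 0, np.float64(0.418))
```

Run:
```python
import cv2
p=cv2.imread('pics/scene.png')[130:270,220:410];cv2.imwrite('pics/crop1.png',cv2.resize(p,None,fx=4,fy=4,interpolation=cv2.INTER_CUBIC))
```

```text
(no output)
```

View pics/crop1.png

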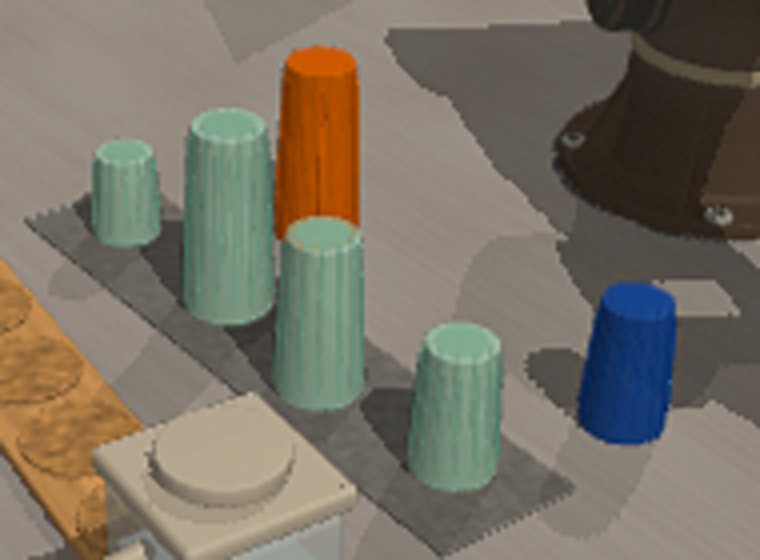

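The crop settles the ranks. In the scene view, a is at (277,184), b at (300,209), c at (334,232) and d at (252,178). Orange (300,165) and blue (377,219) are look-alikes and stay where they are. The jug is at the +y end, so a→coaster_4, b→3, c→2, d→1. I'll move towards the mat, turning the jaws to close across the row.

Call:
carry_out([
  [0, -0.341, -0.245, 0, 1.264],
  [0, -0.341, -0.245, 0, 1.264],
  [0, -0.341, -0.245, 0, 1.264],
  [0, -0.341, -0.245, 0, 1.264],
  [0, -0.341, -0.245, 0, 1.264],
  [0, -0.341, -0.245, 0, 1.264],
  [0, -0.341, -0.245, 0, 1.264],
  [0, -0.341, -0.245, 0, 1.264],
])

```text
time: 1.57
tool_pos: [0.4277, 0.2742, 0.2315]
tool_rot: [0.66, 0.751, 0.0, 0.0]
ft_force: [0.8, 1.1, -0.3]
finger_gap: 0.0857
grasp_force: 0.0
```

```bash
cat >> h.py <<'E'
U=np.array([.127,.992])
CO={i:np.array([.6292,-.0104])+U*.09*(i-2.5) for i in (1,2,3,4)}
def go(*P):
    s=r.state();R=Ro.from_quat(s['tool_rot']).as_matrix();p=s['tool_pos']
    ang=np.arctan2(R[1,0],R[0,0]);roll=ang-np.arctan2(U[1],U[0])
    print('t',round(s['time'],2),'at',p.round(4),'gap',round(s['finger_gap'],4),'roll needed',round(roll,3))
    for q in P: print('to',np.round(q,4),'->',(R.T@(np.array(q)-p)).round(4))
E
python3 -c "
from h import *
go([.4515,-.058,.25])"
```

```text
t 1.57 at [0.4277 0.2742 0.2315] gap 0.0857 roll needed 0.256
to [ 0.4515 -0.058   0.25  ] -> [-0.3325 -0.0191 -0.0185]
```

Call:
carry_out([
  [0, -0.332, -0.019, -0.018, 0.256],
  [0, -0.332, -0.019, -0.018, 0.256],
  [0, -0.332, -0.019, -0.018, 0.256],
  [0, -0.332, -0.019, -0.018, 0.256],
  [0, -0.332, -0.019, -0.018, 0.256],
  [0, -0.332, -0.019, -0.018, 0.256],
  [0, -0.332, -0.019, -0.018, 0.256],
  [0, -0.332, -0.019, -0.018, 0.256],
])

```text
time: 2.23
tool_pos: [0.4527, -0.0576, 0.2497]
tool_rot: [0.749, 0.663, 0.0, 0.0]
ft_force: [0.6, 0.5, -0.5]
finger_gap: 0.0851
grasp_force: 0.0
```

Run:
```python
from h import *
m=cam('wrist');p,d=imaging.snapshot('wrist')
for k,xy in dict(a=(.4515,-.058),b=(.4625,.0647),c=(.449,.184)).items():
    S=(sil(m,np.array(xy),k,.003)>.5).astype(np.uint8)
    cv2.drawContours(p,cv2.findContours(S,0,2)[0],-1,(0,0,255),1)
cv2.imwrite('pics/w1.png',p)
rs=imaging.trace('tumbler_a','wrist');print([(np.round(x['point']),round(x['confidence'],2)) for x in rs])
for k,xy in dict(a=(.4515,-.058),b=(.4625,.0647)).items():
    M,x=min(((x['region']*1.,x) for x in rs),key=lambda q:1-np.minimum(sil(m,np.array(xy),k,.003),q[0]).sum()/np.maximum(sil(m,np.array(xy),k,.003),q[0]).sum())
    print(k,*fit([m],[M],xy,k,.003))
go([.4515,-.058,.094])
```

```text
[(array([243., 180.]), 0.84), (array([ 62., 278.]), 0.76), (array([202., 280.]), 0.61), (array([284., 296.]), 0.59)]
a [ 0.45256632 -0.05358924] 0.0551450402844077
b [0.46460098 0.06720112] 0.052769374244472145
t 2.33 at [ 0.4535 -0.0603  0.2497] gap 0.0856 roll needed 0.001
to [ 0.4515 -0.058   0.094 ] -> [ 0.0022 -0.0026  0.1557]
```

View pics/w1.png

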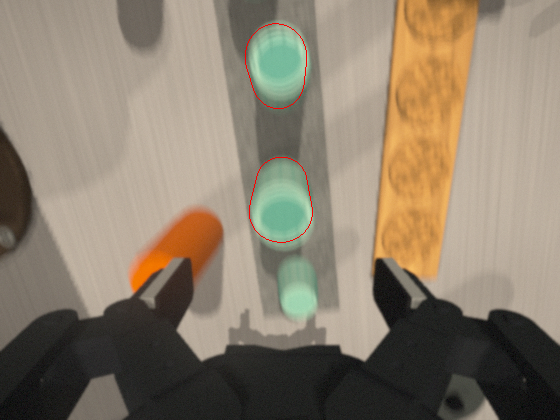

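The picture is blurred because the arm was still settling. The overlay on a at (280,205) and b at (277,65) is about 5 px off, so I'll repeat it at rest.

```bash
cat >> h.py <<'E'
def look(known,z0=.003,name=None):
    m=cam('wrist');p,d=imaging.snapshot('wrist')
    if name: cv2.imwrite('pics/'+name,p)
    rs=imaging.trace('tumbler_a','wrist')
    for k,xy in known.items():
        S=sil(m,np.array(xy),k,z0);iou=[np.minimum(S,x['region']).sum()/np.maximum(S,x['region']).sum() for x in rs]
        if not iou or max(iou)<.3: print(k,'not seen');continue
        q,e=fit([m],[rs[int(np.argmax(iou))]['region']*1.],xy,k,z0);print(k,q.round(4),round(e,3))
    return m,p
E
python3 - <<'E'
from h import *
m,p=look(dict(a=(.4515,-.058),b=(.4625,.0647),c=(.449,.184)))
imaging
for x in imaging.trace('coaster_1','wrist'):
    if x['confidence']>.4: print('coaster',round(x['confidence'],2),np.round(x['point']),back(m,np.argwhere(x['region']).mean(0)[::-1],.016).round(4),x['region'].sum())
print({k:v.round(4) for k,v in CO.items()})
go([.4515,-.058,.094])
E
```

```text
a [ 0.4527 -0.0542] 0.043
b [0.4648 0.067 ] 0.034
c not seen
coaster 0.97 [159. 421.] [ 0.6243 -0.0506  0.016 ] 3190
coaster 0.93 [ 12. 436.] [0.6445 0.1064 0.016 ] 1671
coaster 0.89 [228. 406.] [ 0.6131 -0.1392  0.016 ] 2562
coaster 0.75 [ 81. 426.] [0.6358 0.0387 0.016 ] 3729
{1: array([ 0.6121, -0.1443]), 2: array([ 0.6235, -0.055 ]), 3: array([0.6349, 0.0342]), 4: array([0.6463, 0.1235])}
t 2.48 at [ 0.4528 -0.0554  0.2492] gap 0.0857 roll needed 0.005
to [ 0.4515 -0.058   0.094 ] -> [-0.0028 -0.0009  0.1552]
```

Call:
carry_out([
  [0, -0.001, -0.001, 0.04, 0],
  [0, -0.001, -0.001, 0.075, 0],
  [0, -0.001, -0.001, 0.11, 0],
  [0, -0.001, -0.001, 0.13, 0],
  [0, -0.001, -0.001, 0.15, 0],
  [0, -0.001, -0.001, 0.15, 0],
  [0, -0.001, -0.001, 0.15, 0],
])

```text
time: 3.07
tool_pos: [0.4516, -0.055, 0.0991]
tool_rot: [0.748, 0.664, -0.0, -0.001]
ft_force: [-0.3, -0.3, 0.1]
finger_gap: 0.0852
grasp_force: 0.0
```

Call:
carry_out([
  [0.5, 0, 0, 0, 0],
  [0.6, 0, 0, 0, 0],
  [0.8, 0, 0, 0, 0],
  [0.8, 0, 0, 0, 0],
  [0.8, 0, 0, 0, 0],
  [0.8, 0, 0, 0, 0],
], squeeze=25)

```text
time: 3.57
tool_pos: [0.4523, -0.0564, 0.1007]
tool_rot: [0.749, 0.663, 0.001, 0.001]
ft_force: [-0.9, 0.8, 7.4]
finger_gap: 0.0555
grasp_force: 25.0
```

Run:
```python
from h import *
s=r.state();print(s['grasp_force'],s['ft_force'])
go()
```

```text
25.02571823701146 [-0.89747782  0.82035265  7.42461101]
t 3.57 at [ 0.4523 -0.0564  0.1007] gap 0.0555 roll needed 0.006
```

Call:
carry_out([
  [0.8, 0, 0, -0.02, 0],
  [0.8, 0, 0, -0.045, 0],
  [0.8, 0, 0.02, -0.06, 0],
  [0.8, 0, 0.05, -0.06, 0],
  [0.8, 0.01, 0.08, -0.06, 0],
  [0.8, 0.03, 0.11, -0.06, 0],
  [0.8, 0.055, 0.135, -0.06, 0],
  [0.8, 0.08, 0.15, -0.06, 0],
])

```text
time: 4.23
tool_pos: [0.6128, 0.0054, 0.1602]
tool_rot: [0.749, 0.663, 0.001, 0.001]
ft_force: [0.6, -1.0, -1.5]
finger_gap: 0.0547
grasp_force: 28.8
```

Call:
carry_out([
  [0.8, 0.03, 0.01, 0, 0],
  [0.8, 0.06, 0.018, 0, 0],
  [0.8, 0.09, 0.021, 0, 0],
  [0.8, 0.115, 0.021, 0, 0],
  [0.8, 0.124, 0.021, 0, 0],
  [0.8, 0.124, 0.021, 0, 0],
  [0.8, 0.124, 0.021, 0, 0],
  [0.8, 0.124, 0.021, 0, 0],
])

```text
time: 4.9
tool_pos: [0.6461, 0.1244, 0.1597]
tool_rot: [0.749, 0.663, 0.0, 0.0]
ft_force: [-0.6, -0.2, -1.0]
finger_gap: 0.0549
grasp_force: 28.8
```

Run:
```python
from h import *
p,d=imaging.snapshot('top');cv2.imwrite('pics/t2.png',p)
go([.6465,.1255,.16])
for i in range(3):
    p,d=imaging.snapshot('wrist');go()
cv2.imwrite('pics/w2.png',p)
```

```text
t 4.95 at [0.6462 0.1241 0.1596] gap 0.0549 roll needed 0.005
to [0.6465 0.1255 0.16  ] -> [ 0.0014  0.0002 -0.0004]
t 5.0 at [0.6462 0.1241 0.1596] gap 0.0549 roll needed 0.005
t 5.05 at [0.6462 0.1242 0.1595] gap 0.0551 roll needed 0.005
t 5.1 at [0.6463 0.1244 0.1595] gap 0.0551 roll needed 0.005
```

View pics/w2.png

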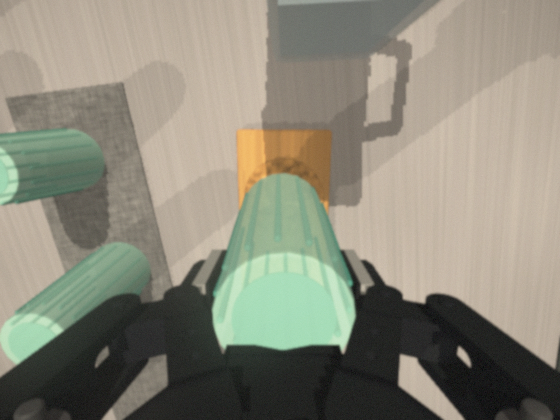

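The held tumbler at (283,300) is centred over the board end at (283,165). Lowering it now.

Call:
carry_out([
  [0.8, 0.001, 0, 0.015, 0],
  [0.8, 0.001, 0, 0.03, 0],
  [0.8, 0.001, 0, 0.038, 0],
  [0.8, 0.001, 0, 0.042, 0],
  [0.8, 0.001, 0, 0.045, 0],
  [0.8, 0.001, 0, 0.047, 0],
  [0.8, 0.001, 0, 0.047, 0],
  [0.8, 0.001, 0, 0.047, 0],
])

```text
time: 5.77
tool_pos: [0.6466, 0.1264, 0.1138]
tool_rot: [0.749, 0.663, 0.001, 0.0]
ft_force: [-3.3, -0.6, 5.3]
finger_gap: 0.0546
grasp_force: 29.7
```

Call:
carry_out([
  [0.4, 0, 0, 0, 0],
  [0.2, 0, 0, 0, 0],
  [0, 0, 0, 0, 0],
  [0, 0, 0, 0, 0],
  [0, 0, 0, 0, 0],
  [0, 0, 0, 0, 0],
])

```text
time: 6.27
tool_pos: [0.6464, 0.1265, 0.1123]
tool_rot: [0.749, 0.663, 0.0, 0.0]
ft_force: [-0.2, 0.2, -0.6]
finger_gap: 0.0857
grasp_force: 0.0
```

Call:
carry_out([
  [0, 0, 0, -0.02, 0],
  [0, 0, 0, -0.045, 0],
  [0, 0, 0, -0.08, 0],
  [0, 0, 0, -0.12, 0],
  [0, 0, 0, -0.13, 0],
  [0, 0, 0, -0.13, 0],
  [0, 0, 0, -0.13, 0],
])

```text
time: 6.85
tool_pos: [0.6463, 0.1264, 0.2424]
tool_rot: [0.749, 0.663, 0.0, 0.0]
ft_force: [0.4, -0.0, -1.2]
finger_gap: 0.0849
grasp_force: 0.0
```

Run:
```python
from h import *
look(dict(a=CO[4]),.016)
look(dict(b=(.4635,.066),c=(.449,.184)),.003)
go([.4635,.066,.25])
```

```text
a [0.647  0.1284] 0.037
b [0.4652 0.0693] 0.078
c [0.4505 0.1875] 0.058
t 7.05 at [0.646  0.1264 0.2407] gap 0.0851 roll needed 0.006
to [0.4635 0.066  0.25  ] -> [-0.082  -0.1739 -0.0089]
```

Call:
carry_out([
  [0, -0.015, -0.035, 0, 0],
  [0, -0.03, -0.07, 0, 0],
  [0, -0.048, -0.105, 0, 0],
  [0, -0.065, -0.14, 0, 0],
  [0, -0.081, -0.174, 0, 0],
  [0, -0.081, -0.174, 0, 0],
  [0, -0.081, -0.174, 0, 0],
  [0, -0.081, -0.174, 0.02, 0],
])

```text
time: 7.72
tool_pos: [0.4657, 0.0671, 0.2244]
tool_rot: [0.749, 0.663, 0.002, 0.002]
ft_force: [0.8, 0.0, 0.5]
finger_gap: 0.0853
grasp_force: 0.0
```

Call:
carry_out([
  [0, 0, 0, 0.035, 0],
  [0, 0, 0, 0.07, 0],
  [0, 0, 0, 0.1, 0],
  [0, 0, 0, 0.125, 0],
  [0, 0, 0, 0.14, 0],
  [0, 0, 0, 0.142, 0],
  [0, 0, 0, 0.142, 0],
])

```text
time: 8.3
tool_pos: [0.4642, 0.0672, 0.0792]
tool_rot: [0.749, 0.663, -0.001, -0.001]
ft_force: [0.1, 0.3, 0.2]
finger_gap: 0.0852
grasp_force: 0.0
```

Call:
carry_out([
  [0.5, 0, 0, 0, 0],
  [0.6, 0, 0, 0, 0],
  [0.8, 0, 0, 0, 0],
  [0.8, 0, 0, 0, 0],
  [0.8, 0, 0, 0, 0],
  [0.8, 0, 0, 0, 0],
])

```text
time: 8.8
tool_pos: [0.4644, 0.0671, 0.0815]
tool_rot: [0.749, 0.663, 0.001, 0.001]
ft_force: [-0.8, -0.3, 5.5]
finger_gap: 0.0522
grasp_force: 25.3
```

Call:
carry_out([
  [0.8, 0, 0, -0.02, 0],
  [0.8, 0, 0, -0.045, 0],
  [0.8, 0, 0.02, -0.06, 0],
  [0.8, 0, 0.05, -0.06, 0],
  [0.8, -0.003, 0.08, -0.06, 0],
  [0.8, -0.006, 0.11, -0.06, 0],
  [0.8, -0.01, 0.14, -0.06, 0],
  [0.8, -0.01, 0.165, -0.06, 0],
])

```text
time: 9.47
tool_pos: [0.6283, 0.0364, 0.1413]
tool_rot: [0.749, 0.663, 0.001, 0.001]
ft_force: [0.2, -0.1, -0.4]
finger_gap: 0.0521
grasp_force: 27.3
```

Call:
carry_out([
  [0.8, 0, 0.009, 0, 0],
  [0.8, 0, 0.009, 0, 0],
  [0.8, 0, 0.009, 0, 0],
  [0.8, 0, 0.009, 0.015, 0],
  [0.8, 0, 0.009, 0.03, 0],
  [0.8, 0, 0.009, 0.03, 0],
  [0.8, 0, 0.009, 0.03, 0],
])

```text
time: 10.05
tool_pos: [0.6342, 0.0365, 0.1104]
tool_rot: [0.748, 0.663, -0.0, -0.001]
ft_force: [0.1, 0.0, -0.4]
finger_gap: 0.052
grasp_force: 27.3
```

Call:
carry_out([
  [0.8, 0, 0.001, 0.007, 0],
  [0.8, 0, 0.001, 0.011, 0],
  [0.8, 0, 0.001, 0.014, 0],
  [0.8, 0, 0.001, 0.017, 0],
  [0.8, 0, 0.001, 0.017, 0],
  [0.8, 0, 0.001, 0.017, 0],
])

```text
time: 10.55
tool_pos: [0.6364, 0.036, 0.0945]
tool_rot: [0.749, 0.663, 0.0, 0.0]
ft_force: [-4.9, -0.5, 10.4]
finger_gap: 0.0518
grasp_force: 28.6
```

Call:
carry_out([
  [0.4, 0, 0, 0, 0],
  [0.2, 0, 0, 0, 0],
  [0, 0, 0, 0, 0],
  [0, 0, 0, 0, 0],
  [0, 0, 0, 0, 0],
  [0, 0, 0, 0, 0],
])

```text
time: 11.05
tool_pos: [0.6363, 0.036, 0.0931]
tool_rot: [0.749, 0.663, -0.0, -0.0]
ft_force: [-0.5, 0.1, -0.1]
finger_gap: 0.0854
grasp_force: 0.0
```

Call:
carry_out([
  [0, 0, 0, -0.02, 0],
  [0, 0, 0, -0.045, 0],
  [0, 0, 0, -0.08, 0],
  [0, 0, 0, -0.12, 0],
  [0, 0, 0, -0.15, 0],
  [0, 0, 0, -0.15, 0],
  [0, 0, 0, -0.15, 0],
])

```text
time: 11.63
tool_pos: [0.6367, 0.036, 0.2449]
tool_rot: [0.749, 0.663, 0.001, 0.001]
ft_force: [-0.4, 0.1, -0.8]
finger_gap: 0.0854
grasp_force: 0.0
```

Run:
```python
from h import *
imaging.snapshot('wrist')
look(dict(a=CO[4],b=CO[3]),.016)
look(dict(c=(.449,.184)),.003)
go([.4495,.1865,.25])
```

```text
a [0.6463 0.1268] 0.046
b [0.6368 0.038 ] 0.041
c [0.4503 0.1873] 0.042
t 11.88 at [0.636  0.036  0.2418] gap 0.0854 roll needed 0.006
to [0.4495 0.1865 0.25  ] -> [ 0.1269 -0.2033 -0.0077]
```

Call:
carry_out([
  [0, 0.02, -0.035, 0, 0],
  [0, 0.04, -0.07, 0, 0],
  [0, 0.06, -0.105, 0, 0],
  [0, 0.085, -0.14, 0, 0],
  [0, 0.105, -0.175, 0, 0],
  [0, 0.126, -0.203, 0, 0],
  [0, 0.126, -0.203, 0, 0],
  [0, 0.126, -0.203, 0.02, 0],
])

```text
time: 12.55
tool_pos: [0.45, 0.1872, 0.2253]
tool_rot: [0.748, 0.664, 0.002, 0.001]
ft_force: [0.3, -0.2, 0.2]
finger_gap: 0.0854
grasp_force: 0.0
```

Call:
carry_out([
  [0, 0, 0, 0.035, 0],
  [0, 0, 0, 0.07, 0],
  [0, 0, 0, 0.105, 0],
  [0, 0, 0, 0.135, 0],
  [0, 0, 0, 0.155, 0],
  [0, 0, 0, 0.165, 0],
  [0, 0, 0, 0.165, 0],
  [0, 0, 0, 0.165, 0],
])

```text
time: 13.22
tool_pos: [0.4502, 0.1855, 0.0583]
tool_rot: [0.749, 0.663, -0.0, -0.0]
ft_force: [0.3, 0.2, -0.4]
finger_gap: 0.0854
grasp_force: 0.0
```

Call:
carry_out([
  [0.5, 0, 0, 0, 0],
  [0.6, 0, 0, 0, 0],
  [0.8, 0, 0, 0, 0],
  [0.8, 0, 0, 0, 0],
  [0.8, 0, 0, 0, 0],
  [0.8, 0, 0, 0, 0],
])

```text
time: 13.72
tool_pos: [0.4506, 0.1857, 0.0596]
tool_rot: [0.749, 0.663, 0.001, 0.0]
ft_force: [-1.4, -0.4, 8.9]
finger_gap: 0.0491
grasp_force: 24.6
```

Call:
carry_out([
  [0.8, 0, 0, -0.02, 0],
  [0.8, 0, 0, -0.045, 0],
  [0.8, -0.02, 0.015, -0.06, 0],
  [0.8, -0.05, 0.028, -0.06, 0],
  [0.8, -0.083, 0.035, -0.06, 0],
  [0.8, -0.118, 0.04, -0.06, 0],
  [0.8, -0.153, 0.05, -0.06, 0],
  [0.8, -0.184, 0.065, -0.06, 0],
])

```text
time: 14.38
tool_pos: [0.4916, -0.0067, 0.119]
tool_rot: [0.749, 0.663, 0.0, 0.0]
ft_force: [1.6, 0.8, -0.9]
finger_gap: 0.0489
grasp_force: 27.5
```

Call:
carry_out([
  [0.8, -0.022, 0.02, 0, 0],
  [0.8, -0.032, 0.045, 0, 0],
  [0.8, -0.032, 0.075, 0, 0],
  [0.8, -0.032, 0.105, 0, 0],
  [0.8, -0.032, 0.13, 0, 0],
  [0.8, -0.032, 0.136, 0, 0],
  [0.8, -0.032, 0.136, 0, 0],
  [0.8, -0.032, 0.136, 0.02, 0],
])

```text
time: 15.05
tool_pos: [0.6243, -0.0531, 0.1011]
tool_rot: [0.748, 0.663, 0.001, 0.002]
ft_force: [0.7, -0.7, -1.0]
finger_gap: 0.0488
grasp_force: 27.5
```

Call:
carry_out([
  [0.8, 0, 0, 0.01, 0],
  [0.8, 0, 0, 0.01, 0],
  [0.8, 0, 0, 0.01, 0],
])

```text
time: 15.3
tool_pos: [0.6226, -0.0529, 0.0882]
tool_rot: [0.749, 0.663, -0.0, -0.001]
ft_force: [-0.8, -0.3, -0.3]
finger_gap: 0.0493
grasp_force: 27.5
```

Call:
carry_out([
  [0.8, 0, 0.001, 0.007, 0],
  [0.8, 0, 0.001, 0.011, 0],
  [0.8, 0, 0.001, 0.014, 0],
  [0.8, 0, 0.001, 0.017, 0],
  [0.8, 0, 0.001, 0.017, 0],
  [0.8, 0, 0.001, 0.017, 0],
])

```text
time: 15.8
tool_pos: [0.6245, -0.0532, 0.0726]
tool_rot: [0.749, 0.663, 0.0, 0.0]
ft_force: [-5.3, -0.1, 13.7]
finger_gap: 0.0491
grasp_force: 29.1
```

Call:
carry_out([
  [0.4, 0, 0, 0, 0],
  [0.2, 0, 0, 0, 0],
  [0, 0, 0, 0, 0],
  [0, 0, 0, 0, 0],
  [0, 0, 0, 0, 0],
  [0, 0, 0, 0, 0],
])

```text
time: 16.3
tool_pos: [0.6245, -0.0532, 0.0712]
tool_rot: [0.749, 0.663, 0.0, -0.0]
ft_force: [0.3, -0.2, 0.2]
finger_gap: 0.0856
grasp_force: 0.0
```

Call:
carry_out([
  [0, 0, 0, -0.02, 0],
  [0, 0, 0, -0.045, 0],
  [0, 0, 0, -0.08, 0],
  [0, 0, 0, -0.12, 0],
  [0, 0, 0, -0.15, 0],
  [0, 0, 0, -0.15, 0],
  [0, 0, 0, -0.15, 0],
])

```text
time: 16.88
tool_pos: [0.6249, -0.0533, 0.2229]
tool_rot: [0.749, 0.663, 0.001, 0.001]
ft_force: [-0.1, -0.5, -1.4]
finger_gap: 0.0857
grasp_force: 0.0
```

Run:
```python
from h import *
imaging.snapshot('wrist')
look(dict(a=CO[4],b=CO[3],c=CO[2]),.016)
look(dict(d=(.455,-.1895)),.003,'w3.png')
m=cam('top');p,_=imaging.snapshot('top')
for x in imaging.trace('tumbler_a','top'):
    print(np.round(x['point']),round(x['confidence'],2))
    if abs(x['point'][0]-258)<12 and abs(x['point'][1]-378)<12: print('d top',fit([m],[x['region']*1.],(.455,-.19),'d',.003))
go([.455,-.188,.2])
```

```text
a [0.6463 0.1296] 0.028
b [0.6364 0.0362] 0.028
c [ 0.6256 -0.0502] 0.063
d not seen
[139. 239.] 0.68
t 17.23 at [ 0.6243 -0.0532  0.2202] gap 0.0854 roll needed 0.006
to [ 0.455 -0.188  0.2  ] -> [-0.1543 -0.1517  0.0204]
```

Call:
carry_out([
  [0, -0.03, -0.03, 0, 0],
  [0, -0.06, -0.06, 0, 0],
  [0, -0.09, -0.09, 0, 0],
  [0, -0.12, -0.12, 0, 0],
  [0, -0.154, -0.152, 0, 0],
  [0, -0.154, -0.152, 0, 0],
  [0, -0.154, -0.152, 0, 0],
  [0, -0.154, -0.152, 0, 0],
])

```text
time: 17.9
tool_pos: [0.4553, -0.188, 0.2213]
tool_rot: [0.749, 0.663, 0.0, 0.0]
ft_force: [0.4, 0.4, 0.2]
finger_gap: 0.0856
grasp_force: 0.0
```

Run:
```python
from h import *
imaging.snapshot('wrist')
look(dict(d=(.455,-.1885)),.003,'w3.png')
look(dict(c=CO[2],b=CO[3]),.016)
go([.455,-.188,.036])
```

```text
d [ 0.4563 -0.186 ] 0.052
c [ 0.6271 -0.0505] 0.042
b not seen
t 18.15 at [ 0.4557 -0.187   0.221 ] gap 0.0853 roll needed 0.008
to [ 0.455 -0.188  0.036] -> [-0.0012 -0.0006  0.185 ]
```

View pics/w3.png

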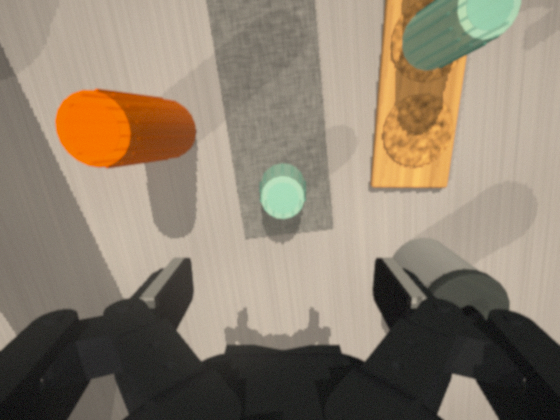

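d is at (283,190), between the jaws' line of descent, with nothing near the fingers. Descending to grasp it.

Call:
carry_out([
  [0, 0, 0, 0.035, 0],
  [0, 0, 0, 0.075, 0],
  [0, 0, 0, 0.11, 0],
  [0, 0, 0, 0.145, 0],
  [0, 0, 0, 0.17, 0],
  [0, 0, 0, 0.183, 0],
  [0, 0, 0, 0.183, 0],
  [0, 0, 0, 0.183, 0],
])

```text
time: 18.82
tool_pos: [0.4553, -0.1872, 0.0379]
tool_rot: [0.748, 0.663, -0.0, -0.001]
ft_force: [0.1, 0.2, 0.1]
finger_gap: 0.0853
grasp_force: 0.0
```

Call:
carry_out([
  [0.5, 0, 0, 0, 0],
  [0.6, 0, 0, 0, 0],
  [0.8, 0, 0, 0, 0],
  [0.8, 0, 0, 0, 0],
  [0.8, 0, 0, 0, 0],
  [0.8, 0, 0, 0, 0],
])

```text
time: 19.32
tool_pos: [0.4554, -0.1879, 0.0395]
tool_rot: [0.749, 0.663, 0.0, 0.001]
ft_force: [-1.5, 1.7, 9.8]
finger_gap: 0.0463
grasp_force: 24.6
```

Call:
carry_out([
  [0.8, 0, 0, -0.02, 0],
  [0.8, 0, 0, -0.045, 0],
  [0.8, 0.01, 0.02, -0.06, 0],
  [0.8, 0.02, 0.05, -0.06, 0],
  [0.8, 0.035, 0.08, -0.06, 0],
  [0.8, 0.05, 0.11, -0.06, 0],
  [0.8, 0.06, 0.14, -0.06, 0],
  [0.8, 0.064, 0.151, -0.06, 0],
])

```text
time: 19.98
tool_pos: [0.6161, -0.1414, 0.0992]
tool_rot: [0.748, 0.664, 0.001, 0.001]
ft_force: [-1.3, 0.5, -1.1]
finger_gap: 0.0466
grasp_force: 26.9
```

Call:
carry_out([
  [0.8, 0, 0, 0, 0],
  [0.8, 0, 0, 0, 0],
  [0.8, 0, 0, 0.015, 0],
  [0.8, 0, 0, 0.03, 0],
  [0.8, 0, 0, 0.03, 0],
  [0.8, 0, 0, 0.03, 0],
])

```text
time: 20.48
tool_pos: [0.6115, -0.1427, 0.0683]
tool_rot: [0.749, 0.663, -0.0, -0.001]
ft_force: [-0.1, -0.1, -0.3]
finger_gap: 0.046
grasp_force: 26.9
```

Call:
carry_out([
  [0.8, 0, 0.001, 0.007, 0],
  [0.8, 0, 0.001, 0.011, 0],
  [0.8, 0, 0.001, 0.014, 0],
  [0.8, 0, 0.001, 0.017, 0],
  [0.8, 0, 0.001, 0.017, 0],
  [0.8, 0, 0.001, 0.017, 0],
])

```text
time: 20.98
tool_pos: [0.6136, -0.1427, 0.0526]
tool_rot: [0.749, 0.663, 0.0, 0.0]
ft_force: [-4.4, 0.3, 12.2]
finger_gap: 0.0464
grasp_force: 28.5
```

Call:
carry_out([
  [0.4, 0, 0, 0, 0],
  [0.2, 0, 0, 0, 0],
  [0, 0, 0, 0, 0],
  [0, 0, 0, 0, 0],
  [0, 0, 0, 0, 0],
  [0, 0, 0, 0, 0],
])

```text
time: 21.48
tool_pos: [0.6137, -0.1425, 0.0512]
tool_rot: [0.749, 0.663, 0.0, -0.0]
ft_force: [0.1, 0.3, 0.5]
finger_gap: 0.0853
grasp_force: 0.0
```

Call:
carry_out([
  [0, 0, 0, -0.02, 0],
  [0, 0, 0, -0.045, 0],
  [0, 0, 0, -0.08, 0],
  [0, 0, 0, -0.12, 0],
  [0, 0, 0, -0.16, 0],
  [0, 0, 0, -0.19, 0],
  [0, 0, 0, -0.2, 0],
  [0, 0, 0, -0.2, 0],
])

```text
time: 22.15
tool_pos: [0.6144, -0.1427, 0.2541]
tool_rot: [0.749, 0.663, 0.001, 0.002]
ft_force: [-0.0, -0.5, -0.6]
finger_gap: 0.0856
grasp_force: 0.0
```

Call:
carry_out([
  [0, -0.06, -0.03, 0, 0],
  [0, -0.08, -0.06, 0, 0],
  [0, -0.1, -0.1, 0, 0],
  [0, -0.12, -0.14, 0, 0],
  [0, -0.12, -0.15, 0, 0],
  [0, -0.12, -0.15, 0, 0],
  [0, -0.12, -0.15, 0, 0],
  [0, -0.12, -0.15, 0, 0],
])

```text
time: 22.82
tool_pos: [0.4505, -0.2435, 0.2503]
tool_rot: [0.749, 0.663, -0.0, -0.001]
ft_force: [0.5, 0.9, -0.3]
finger_gap: 0.0855
grasp_force: 0.0
```

Run:
```python
from h import *
imaging.snapshot('wrist')
look(dict(a=CO[4],b=CO[3],c=CO[2],d=CO[1]),.016)
p,_=imaging.snapshot('top')
rs=imaging.trace('tumbler_a','top');m=cam('top')
for i,k in zip((4,3,2,1),'abcd'):
    S=sil(m,CO[i],k,.016);io=[np.minimum(S,x['region']).sum()/np.maximum(S,x['region']).sum() for x in rs]
    if io and max(io)>.3:
        q,e=fit([m],[rs[int(np.argmax(io))]['region']*1.],CO[i],k,.016);print('top',k,(q-CO[i]).round(4),round(e,3))
    cv2.drawContours(p,cv2.findContours((S>.5).astype(np.uint8),0,2)[0],-1,(0,0,255),1)
cv2.imwrite('pics/t3.png',p)
for t in('jug','tin'):
    x=imaging.pinpoint(t,'top');print(t,x and back(m,x[0]['point'][::-1],0).round(3))
```

```text
a not seen
b not seen
c [ 0.6269 -0.0503] 0.039
d [ 0.6133 -0.1411] 0.076
top a [-0.001   0.0003] 0.066
top b [ 0.0009 -0.0014] 0.096
top c [-0.0005  0.0009] 0.093
top d [0.0016 0.0003] 0.144
jug [0.704 0.289 0.   ]
tin [ 0.616 -0.321  0.   ]
```

View pics/t3.png

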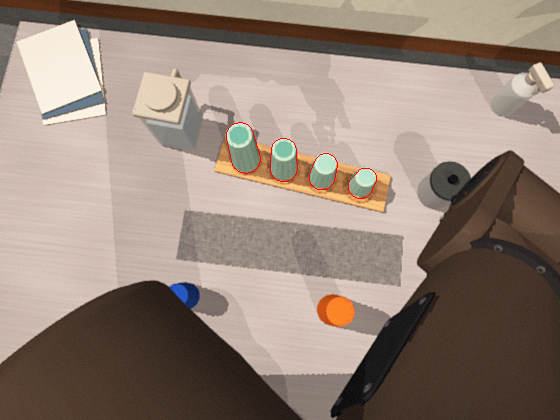

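The top view shows all four tumblers upright on the coasters, at (243,148), (284,160), (324,172) and (363,184). They descend away from the jug and sit within 2 mm of the coaster centres. The arm is clear, so I'm handing in.

```bash
python3 -c "
from h import *
print(ticket.sign_off())"
```

```text
the job is handed in; nothing more can be done
None
```

The job is handed in: all four tumblers stand upside down on their coasters, tallest nearest the jug and within about 2 mm of centre in the last top view; the jug and tin were not touched, and sign-off returned no verdict.

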